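# Bring the trolley wheel's valve to the top

## Robot

A 6-joint arm with a two-finger parallel gripper is mounted at the origin on a cart in front of the work surface, level with it; the furniture and walls round the work are solid. World frame = base frame: x ahead of the robot, y to its left, z up, the work surface at z = 0. Lengths are in m, angles in rad, forces in N, time in s.
With the tool pointing down it reaches from about 0.375 to 0.975 m from the base axis. Payload 3.8 kg.
Tool frame: the origin (TCP) lies on the centre line of the jaws, within the pads' length; the fingertips stand 14 mm ahead of it and the grasp point (between the pads) lies 5 mm behind it; x points along the fingers, y is the direction in which the jaws open and shut, and the axes are right-handed (so a half turn about x gives the same grasp; the last joint's range is limited). The gripper opens to 85 mm and grips with 20 to 120 N. Pads are 22 mm wide; open, the fingers measure 114 mm over their backs; the gripper's body (76 mm by 85 mm) begins 54 mm behind the grasp point. The pads swing forward as they close: fully open they stand 13 mm farther back than shut.
Start: joints at [-0.037, 0.264, 1.604, -0, 1.274, -0.037], TCP at [0.675, -0, 0.223] pointing down, gripper open.
Joint ranges: [-2.63, 2.63], [-0.94, 2.18], [0.31, 2.57], [-1.31, 4.45], [0, 2.66], [-2.55, 2.55]. Speed limits (rad/s): [2.57, 2.57, 3.14, 3.14, 3.14, 3.14].

## Interface

Orientations are given as a rotation vector (axis times angle).
In Python, from workcell import bot gives the robot as it stands.
- The arm moves only by the shell command python3 -m creep 'ROWS' [FORCE]. ROWS is JSON, a list of rows, each an object with "grip": the finger opening in cm, from 0 to 8.54; "dp": the shift along the tool's x, y, z in cm, a list of three; "rotation": the turn, a rotation vector about the tool's x, y, z in rad, a list of three. A call has 1 to 5 rows; each row is the pose to reach, as a shift and turn from the pose commanded when the call began, along the tool's axes at that moment; what a row does not reach only later rows make up. A row lasts 1/12 s, in which the tool goes at most 41.7 mm and 7.16 degrees, less where a joint would pass 70% of its speed; a pose out of reach is approached as far as the arm can. A call with a gripper value outside its range is refused whole. The fingers move at their own pace and stop on an object; FORCE is the grip in N (left out, the last holds). Time passes only in rows, so rows that repeat a pose let the fingers close. It gives the time, the measured TCP pose, the force and the opening at its end, in the units of the state.
- bot.read_state(): the state, without advancing time (a new reading comes with each control period).
- bot.read_camera(name): name is "scene" or "side" or "wrist"; returns (picture, depth): 384x512x3 uint8, red, green, blue; 384x512 float32, m along the optical axis (not along the pixel's ray), 0 where there is no reading.
- bot.get_calibration(name): a dict with "fx", "fy", "cx", "cy" (pixels), "rvec" (rotation vector, rad) and "tvec" (3), from world to camera coordinates, as OpenCV has them. Camera axes: x right, y down, z forward; pixel columns grow to the right and rows downward; lengths in m; the calibration is good to about 2 mm. A picture is of the moment at which its call begins: read the wrist's pose just before it. get_calibration takes no time and is no camera call; for the wrist camera it gives the pose at the moment of the call.
- bot.finish_job(): hands the job in, once; it reports no verdict.
The state is a dict: "time": time; "q": joint angles; "joint_vel": joint speeds; "joint_torque": joint torques, N m; "tool_pos": TCP position; "tcp_rot": TCP orientation; "wrist_force": force on the tool from outside, world axes, zero at the start; "torque": the same for the moment, N m; "width": opening from 0.0 (shut) to 1.0 (fully open).
Only numpy, scipy, OpenCV 4.12 (cv2) and the standard library are available. Lean on these libraries where they do the work, as an engineer would, in place of code of your own. Each camera call takes 0.05 s, during which the arm holds its last target.

## Task

The sack-truck wheel on the bench stand is to be pumped up next: turn it, by pushing spoke after spoke gently with the fingertips, until its valve stem is straight up at the very top of the wheel, in line with the small pointer, and leave it at rest there. Do not push on the valve stem itself, grasp nothing, and leave the other things on the table where they are.

Things in the scene. Friction and masses are not known exactly. Their poses are not given: they have to be found in the camera images.
- stand: Grey bench stand fixed to the table, carrying a wheel; base plate 190 (x) x 300 (y) x 12 mm. Origin on the table surface; its x points away from the operator, y left, z up. The wheel face leans back 45 degrees: 'up' on the face runs along (0.707, 0, 0.707) of this frame, the spindle along (-0.707, 0, 0.707), towards the operator. A steel pointer just outside the tyre marks the top.
- hub (a point): Centre of the wheel at the spokes: on the spindle, in the plane of the spokes' middles, 145.7 mm above the table. Tyre 250 mm across, 42 mm thick, from 29 mm behind to 13 mm in front of this plane. Behind the wheel nothing is nearer than 50 mm to this plane.
- strap (a point): Middle of a fixed flat steel strap, 16 mm wide, 282 mm long, that crosses the front of the wheel level from side to side through the centre, held by side posts at y = +-135 mm of the stand. It lies 15 to 20 mm out along the spindle from the middle of the spokes (its nut to 25 mm): a finger standing between spokes cannot pass it between the lower and upper half.
- wheel (a joint): Turn of the wheel on its spindle, rad: 0 when the valve stem is at the very top under the pointer, growing counter-clockwise as the operator sees the face (top goes left). A whole turn is 6.283 (the top again). It turns either way with light friction (about 0.1 N m) and stays where it is left.
- spokes (a point): Five aluminium spokes. This point lies at the wheel's centre (as hub), z along the spindle towards the operator, x towards the valve stem; turns with the wheel. Each is a bar 12 mm wide, 14 mm deep (7 mm either side of this point), from the hub (radius 21 mm, 13 mm out) to the rim (inner radius 82 mm), at 36, 108, 180, 252 and 324 degrees from the valve stem. The gaps are open right through.
- valve (a point): Point on the valve stem, 68 mm from hub. The stem is brass with a black cap, 8 to 12 mm thick, and stands inward from the rim in the middle of one gap between spokes, from 82 to 55 mm radius, level with the spokes. Not to be pushed.
- valve_top (a point): Fixed point of the stand: where valve is when the stem is exactly at the top under the pointer.
- weight_0: small plain cream-coloured weight with a neck, 22x22x26 mm, standing on the front right corner of the stand's base plate. Bystander; origin at the centre of its underside.
- tube_0: tapered orange tube, 20x98x20 mm, lying on the table just right of the stand. Bystander; origin at the centre of its underside.
- tube_4: tapered orange tube, 20x98x20 mm, lying on the table left of the stand. Bystander; origin at the centre of its underside.
- tube_rack: drilled block with upright tubes, 66x66x102 mm, on the table, far left. Bystander; origin at the centre of its underside.
- lot_stamp: hand stamp with a black grip on a wooden foot, 27x52x70 mm, left of the stand. Bystander; origin at the centre of its underside.
- label_roll: white roll of labels standing on its flat side, 68x68x32 mm, left of the stand. Bystander; origin at the centre of its underside.

How it is judged:
On the way:
1. a fingertip pushes a spoke and the wheel turns, with the valve still away from the top ((contact force between the fingers and wheel_c0 above 0.3 N or contact force between the fingers and wheel_c1 above 0.3 N or contact force between the fingers and wheel_c2 above 0.3 N or contact force between the fingers and wheel_c3 above 0.3 N or contact force between the fingers and wheel_c4 above 0.3 N) and (velocity of joint wheel above 0.03 rad/s or velocity of joint wheel below -0.03 rad/s) and distance between valve and valve_top above 0.02 m), for 0.02 s.
At the end, for the whole second after the job is handed in: The valve stem is at the top of the wheel under the pointer, within 8.5 mm at 68 mm radius (7 degrees) either way, and the wheel is at rest (under 0.05 rad/s) (distance between valve and valve_top below 0.0085 m and velocity of joint wheel between -0.05 and 0.05 rad/s); the robot touches nothing.
It fails at once if the valve stem itself is pushed (over 3 N) (contact force between the fingers and wheel_c5 above 3 N or contact force between the fingers and wheel_c6 above 3 N or contact force between the fingers and wheel_c7 above 3 N).
It fails at once if the spokes are pushed or squeezed hard (over 40 N) (contact force between the fingers and wheel_c0 above 40 N or contact force between the fingers and wheel_c1 above 40 N or contact force between the fingers and wheel_c2 above 40 N or contact force between the fingers and wheel_c3 above 40 N or contact force between the fingers and wheel_c4 above 40 N).
It fails at once if another thing on the table is moved, lifted or carried (over 30 mm) (distance of any of weight_0, tube_0, tube_4, tube_rack, lot_stamp, label_roll from where it was at the start of the episode above 0.03 m).
It also fails if it takes over 58 s, if anything falls off the work surface, if the arm or the gripper's body presses on something with over 40 N, if the wrist force passes 120 N, or if a joint passes its speed limit or range.

## Working session

There is one attempt and no reset: what is moved stays moved. The work goes in short steps, Python scripts to look and compute and a shell command to move; the robot and the scene stay as the last step left them, time stands still between calls to the robot, and variables do not carry over. Pictures are saved under pics/ and viewed, and the job is handed in when it is done.

```bash
ls; mkdir -p pics; python3 - <<'E'
from workcell import bot
import cv2,numpy as np
s=bot.read_state();print(s['time'],s['tool_pos'],s['tcp_rot'],s['width'])
for n in ['scene','side','wrist']:
    c=bot.get_calibration(n);print(n,{k:np.round(v,4).tolist() for k,v in c.items()})
    p,d=bot.read_camera(n);cv2.imwrite(f'pics/{n}0.png',p[:,:,::-1]);np.save(f'{n}0.npy',d)
E
```

```text
pics
0.0 [6.74252323e-01 3.46556939e-05 2.21977772e-01] [ 1.2082121   1.21090911 -1.2107897 ] 1.001920297183097
scene {'fx': 472.9811, 'fy': 472.9811, 'cx': 253.1969, 'cy': 191.0669, 'rvec': [1.8531, -1.0013, 0.6319], 'tvec': [-0.4041, 0.2568, 1.2846]}
side {'fx': 475.8691, 'fy': 475.8691, 'cx': 257.7388, 'cy': 196.4856, 'rvec': [0.2291, -2.6112, 1.5833], 'tvec': [0.4794, 0.2074, 1.8376]}
wrist {'fx': 302.378, 'fy': 302.378, 'cx': 254.733, 'cy': 192.6547, 'rvec': [-2.8644, -0.0001, 0.0014], 'tvec': [-0.6739, -0.0337, 0.3776]}
```

View pics/scene0.png

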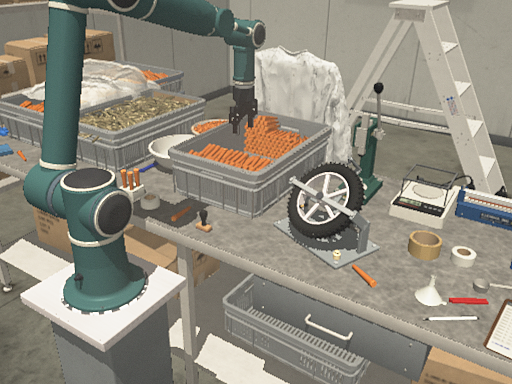

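View pics/side0.png

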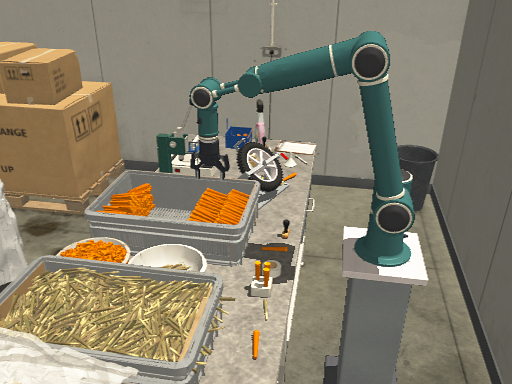

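View pics/wrist0.png

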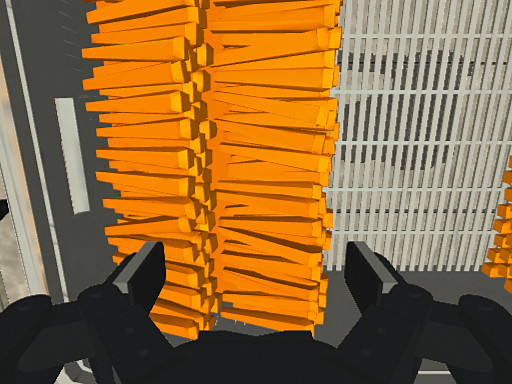

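The scene view shows the wheel at about (325,200), with the stand's base plate from (275,225) to (380,255). In the side view the wheel is at about (260,165). I'll zoom in and make a point cloud.

```bash
cat > h.py <<'E'
import numpy as np,cv2
from workcell import bot
def RT(c): return cv2.Rodrigues(np.array(c['rvec'],float))[0],np.array(c['tvec'],float)
def unproj(c,u,v,d):
    R,t=RT(c);p=np.stack([(u-c['cx'])/c['fx']*d,(v-c['cy'])/c['fy']*d,d],-1);return (p-t)@R
def ray(c,u,v):
    R,t=RT(c);o=-R.T@t;d=R.T@np.array([(u-c['cx'])/c['fx'],(v-c['cy'])/c['fy'],1]);return o,d
def proj(c,P):
    R,t=RT(c);p=np.atleast_2d(P)@R.T+t;return np.stack([c['fx']*p[:,0]/p[:,2]+c['cx'],c['fy']*p[:,1]/p[:,2]+c['cy']],-1)
E
python3 - <<'E'
from h import *
for n,(a,b,w,h) in {'scene':(265,145,130,120),'side':(225,125,80,75)}.items():
    im=cv2.imread(f'pics/{n}0.png');k=780//w
    k=min(k,580//h)
    cv2.imwrite(f'pics/{n}0z.png',cv2.resize(im[b:b+h,a:a+w],None,fx=k,fy=k,interpolation=cv2.INTER_CUBIC));print(n,k)
c=bot.get_calibration('scene');d=np.load('scene0.npy')
v,u=np.mgrid[150:265,270:390]
for (uu,vv) in [(278,225),(340,263),(380,247),(327,198),(345,160),(300,190),(315,190),(350,222),(337,258)]:
    print(uu,vv,unproj(c,uu,vv,d[vv,uu]).round(4))
E
```

```text
scene 4
side 7
278 225 [ 0.525  -0.2406  0.0104]
340 263 [ 0.4382 -0.4981  0.0133]
380 247 [ 0.6073 -0.5611 -0.0017]
327 198 [ 0.5155 -0.4068  0.1655]
345 160 [ 1.5988 -0.0468 -0.1864]
300 190 [ 0.5597 -0.2951  0.1413]
315 190 [ 0.8382 -0.2233  0.0033]
350 222 [ 0.484  -0.4968  0.1286]
337 258 [ 0.4477 -0.4839  0.0197]
```

View pics/scene0z.png

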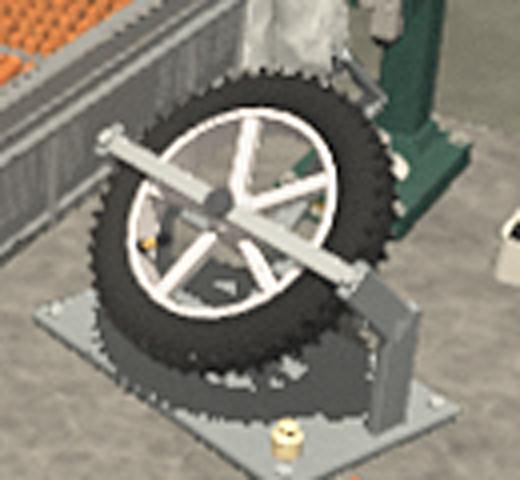

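View pics/side0z.png

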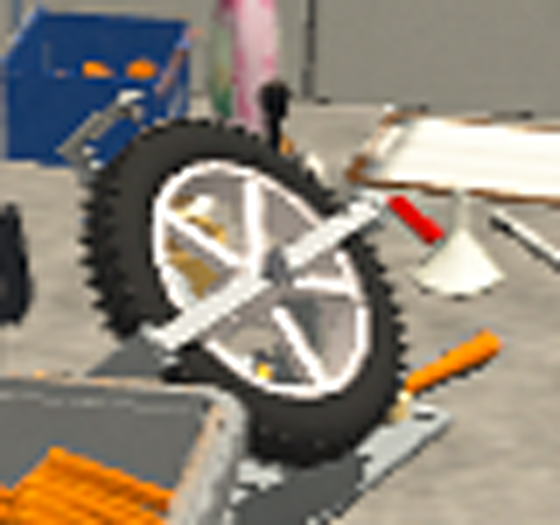

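```bash
python3 - <<'E'
from h import *
c=bot.get_calibration('scene')
def pl(n,u,v,z):
    o,d=ray(bot.get_calibration(n),u,v);return o+d*(z-o[2])/d[2]
S=lambda x,y:(265+(x+.5)/4-.5,145+(y+.5)/4-.5)
D=lambda x,y:(225+(x+.5)/7-.5,125+(y+.5)/7-.5)
A=pl('scene',*S(107,140),.158);B=pl('scene',*S(355,280),.158);print('strap',A,B,np.linalg.norm(A-B),(A+B)/2)
A2=pl('side',*D(160,345),.158);B2=pl('side',*D(378,205),.158);print('strap side',A2,B2,np.linalg.norm(A2-B2))
C1=pl('scene',*S(35,318),.012);C2=pl('scene',*S(458,410),.012);print('corners',C1,C2,np.linalg.norm(C1-C2))
# depth: near strap points
d=np.load('scene0.npy')
for x,y in [(120,145),(150,165),(180,180),(260,222),(290,240),(320,257)]:
    u,v=S(x,y);u=round(u);v=round(v);print(u,v,unproj(c,u,v,d[v,u]).round(4))
E
```

```text
strap [ 0.57989024 -0.25195027  0.158     ] [ 0.47929957 -0.5053846   0.158     ] 0.2726672731607868 [ 0.52959491 -0.37866744  0.158     ]
strap side [ 0.57696466 -0.25470642  0.158     ] [ 0.47330263 -0.50593997  0.158     ] 0.2717795263075636
corners [ 0.51892226 -0.22634775  0.012     ] [ 0.58422751 -0.56439932  0.012     ] 0.34430167408149065
295 181 [ 0.5741 -0.2682  0.1599]
302 186 [ 0.5555 -0.3031  0.1595]
310 190 [ 0.5454 -0.3361  0.1592]
330 200 [ 0.5113 -0.4185  0.1642]
337 205 [ 0.4988 -0.4465  0.1618]
345 209 [ 0.4916 -0.4746  0.1607]
```

```bash
cat >> h.py <<'E'
YAW=np.radians(-22.0)
ax=np.array([np.cos(YAW),np.sin(YAW),0]);ay=np.array([-np.sin(YAW),np.cos(YAW),0]);az=np.array([0,0,1.])
n=(-ax+az)/2**.5; up=(ax+az)/2**.5
hub=np.array([0.5395,-0.3837,.1457])
def face(c,u,v,off=0):
    "plane coords (left, up), mm; angle ccw from top"
    o,d=ray(c,u,v);P=o+d*((hub+off*n-o)@n)/(d@n);r=P-hub
    a,b=r@ay,r@up;return np.round([a*1e3,b*1e3,np.hypot(a,b)*1e3,np.degrees(np.arctan2(a,b))],1)
def W(l,u_,o=0): return hub+l*ay+u_*up+o*n
E
python3 - <<'E'
from h import *
S=lambda x,y:(265+(x+.5)/4-.5,145+(y+.5)/4-.5)
D=lambda x,y:(225+(x+.5)/7-.5,125+(y+.5)/7-.5)
c=bot.get_calibration('scene')
for p in [(148,243),(250,118),(325,182),(270,285),(160,293)]: print('scene',p,face(c,*S(*p)))
for p in [(102,62)]:print()
c=bot.get_calibration('side')
for p in [(262,370),(253,180),(168,215),(355,285),(320,385)]: print('side',p,face(c,*D(*p)))
E
```

```text
scene (148, 243) [ 53.  -51.6  74.  134.2]
scene (250, 118) [43.2 73.9 85.6 30.3]
scene (325, 182) [-52.   56.7  76.9 -42.5]
scene (270, 285) [ -66.   -30.6   72.8 -114.9]
scene (160, 293) [ 13.9 -79.5  80.7 170.1]

side (262, 370) [ 44.9 -49.1  66.5 137.5]
side (253, 180) [-67.6  59.2  89.9 -48.8]
side (168, 215) [27.8 68.5 73.9 22.1]
side (355, 285) [ -89.4  -37.6   97.  -112.8]
side (320, 385) [  5.8 -78.7  79.  175.8]
```

```bash
cat >> h.py <<'E'
from scipy.spatial.transform import Rotation as Ro
def goal(l,u_,tip,rotate=True):
    "tip centre at face coords (m): l left, u_ up, tip out along n; prints dp cm & rotation in tool axes"
    s=bot.read_state();R0=Ro.from_rotvec(s['tcp_rot']);p0=np.array(s['tool_pos'])
    y=ay if R0.as_matrix()[:,1]@ay>0 else -ay
    X=-n;Rg=np.stack([X,y,np.cross(X,y)],1)
    T=W(l,u_,tip)-.014*X
    print('now',p0.round(4),'target',T.round(4),'dp',((T-p0)@R0.as_matrix()*100).round(2),'rot',(R0.inv()*Ro.from_matrix(Rg)).as_rotvec().round(3))
def st():
    s=bot.read_state();X=Ro.from_rotvec(s['tcp_rot']).as_matrix()[:,0];r=np.array(s['tool_pos'])+.014*X-hub
    print('t',round(s['time'],2),'tip l,u,out mm',(np.array([r@ay,r@up,r@n])*1e3).round(1),'F',np.round(s['wrist_force'],1),'w',round(s['width'],3),'q',np.round(s['q'],2),'Xn',X@-n)
E
python3 - <<'E'
from h import *
print(Ro.from_rotvec(bot.read_state()['tcp_rot']).as_matrix().round(3))
goal(.02,.03,.16)
E
```

```text
[[-0.002  1.    -0.   ]
 [ 0.    -0.    -1.   ]
 [-1.    -0.002 -0.   ]]
now [0.6744 0.     0.2223] target [ 0.4526 -0.327   0.2899] dp [ -6.73 -22.19  32.7 ] rot [-1.122 -0.69   0.466]
```

```bash
python3 -m creep '[{"grip":0,"dp":[-8,0,0],"rotation":[0,0,0]},{"grip":0,"dp":[-10,0,0],"rotation":[0,0,0]},{"grip":0,"dp":[-10,-10,15],"rotation":[-1.122,-0.69,0.466]},{"grip":0,"dp":[-10,-22,32],"rotation":[-1.122,-0.69,0.466]},{"grip":0,"dp":[-10,-22,32],"rotation":[-1.122,-0.69,0.466]}]' 20; python3 - <<'E'
from h import *
st();goal(.02,.03,.16)
E
```

```text
time: 0.57
tool_pos: [0.6054, -0.104, 0.3151]
tcp_rot: [0.909, 1.111, -0.977]
wrist_force: [0.5, -1.4, 0.1]
width: 0.297
t 0.57 tip l,u,out mm [282.7  81.3 139. ] F [ 0.5 -1.4  0.1] w 0.297 q [-0.13 -0.01  1.76 -0.15  1.22 -0.4 ] Xn 0.8337600153188427
now [ 0.6054 -0.104   0.3151] target [ 0.4526 -0.327   0.2899] dp [  3.77 -21.65  15.95] rot [-0.815 -0.499  0.337]
```

```bash
python3 -m creep '[{"grip":0,"dp":[0,-6,6],"rotation":[-0.815,-0.499,0.337]},{"grip":0,"dp":[0,-12,10],"rotation":[-0.815,-0.499,0.337]},{"grip":0,"dp":[3,-21.6,16],"rotation":[-0.815,-0.499,0.337]},{"grip":0,"dp":[3,-21.6,16],"rotation":[-0.815,-0.499,0.337]},{"grip":0,"dp":[3,-21.6,16],"rotation":[-0.815,-0.499,0.337]}]'; python3 - <<'E'
from h import *
st();goal(.02,.03,.16)
E
```

```text
time: 0.98
tool_pos: [0.498, -0.2569, 0.3049]
tcp_rot: [0.486, 0.943, -0.635]
wrist_force: [0.0, 0.3, 0.3]
width: 0.001
t 0.98 tip l,u,out mm [100.6  48.3 159.9] F [0.  0.3 0.3] w 0.001 q [-0.49 -0.35  2.14 -0.06  0.81 -1.24] Xn 0.9635712302608347
now [ 0.498  -0.2569  0.3049] target [ 0.4526 -0.327   0.2899] dp [ 1.31 -8.32  1.04] rot [-0.366 -0.229  0.148]
```

```bash
python3 -m creep '[{"grip":0,"dp":[1.3,-8.3,1],"rotation":[-0.366,-0.229,0.148]},{"grip":0,"dp":[1.3,-8.3,1],"rotation":[-0.366,-0.229,0.148]},{"grip":0,"dp":[1.3,-8.3,1],"rotation":[-0.366,-0.229,0.148]},{"grip":0,"dp":[1.3,-8.3,1],"rotation":[-0.366,-0.229,0.148]},{"grip":0,"dp":[1.3,-8.3,1],"rotation":[-0.366,-0.229,0.148]}]'; python3 - <<'E'
from h import *
st();goal(.02,.03,.16)
import json
for n_ in ['wrist','scene']:
    c=bot.get_calibration(n_);p,d=bot.read_camera(n_);cv2.imwrite(f'pics/{n_}1.png',p[:,:,::-1]);np.save(f'{n_}1.npy',d)
    if n_=='wrist': json.dump({k:np.array(v).tolist() for k,v in c.items()},open('wc1.json','w'))
E
```

```text
time: 1.4
tool_pos: [0.456, -0.3219, 0.2896]
tcp_rot: [0.252, 0.831, -0.427]
wrist_force: [0.6, 0.6, 0.5]
width: 0.003
t 1.4 tip l,u,out mm [ 25.7  29.6 158.9] F [0.6 0.6 0.5] w 0.003 q [-0.82 -0.42  2.28  0.43  0.66 -2.15] Xn 0.9969900846625889
now [ 0.456  -0.3219  0.2896] target [ 0.4526 -0.327   0.2899] dp [-0.1  -0.61 -0.01] rot [-0.104 -0.073  0.028]
```

View pics/wrist1.png

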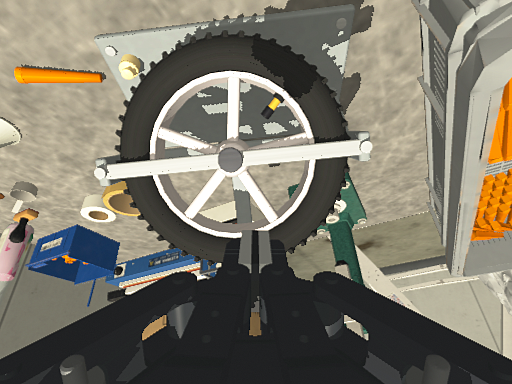

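View pics/scene1.png

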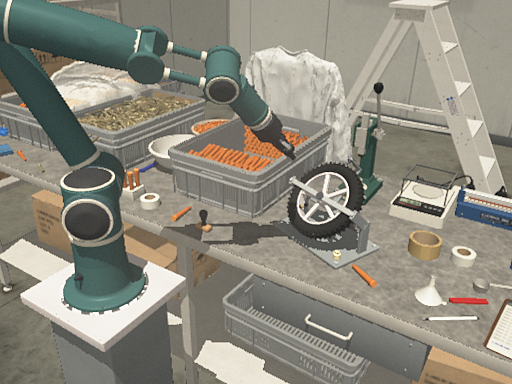

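The wrist view shows the wheel upside down. The nut is at (231,159), the strap ends at (101,173) and (365,146), the valve stem at (266–276,100–113), and the closed fingers at (262,250). I'll check these against the model.

```bash
python3 - <<'E'
from h import *
import json
c=json.load(open('wc1.json'));d=np.load('wrist1.npy')
print('nut',face(c,231,159,.025),'strapends',face(c,101,173,.0175),face(c,365,146,.0175))
print('valve',face(c,269,110),face(c,276,101))
im=cv2.imread('pics/wrist1.png')
for p in [(234,80),(168,133),(298,133),(195,217),(280,222)]: print('spoke',face(c,*p))
# tyre front plane / strap depth
for p in [(130,169),(200,163),(300,153),(340,149)]:
    P=unproj(c,p[0],p[1],d[p[1],p[0]]);r=P-hub;print('strap',(np.array([r@ay,r@up,r@n])*1e3).round(1))
for p in [(234,90),(234,120),(175,137),(205,200),(265,205)]:
    P=unproj(c,p[0],p[1],d[p[1],p[0]]);r=P-hub;print('spoke',(np.array([r@ay,r@up,r@n])*1e3).round(1))
m=(im.min(2)>175);m[:70]=0;m[245:]=0;m[:,:145]=0;m[:,320:]=0
vs,us=np.nonzero(m);ring=np.array([face(c,u,v,.007)[:3] for u,v in zip(us,vs)])
s=ring[(ring[:,2]>75)&(ring[:,2]<97)];A=np.c_[2*s[:,:2],np.ones(len(s))];x=np.linalg.lstsq(A,(s[:,:2]**2).sum(1),rcond=None)[0];print('circle',x[:2],np.sqrt(x[2]+x[0]**2+x[1]**2),len(s))
E
```

```text
nut [  2.   -2.6   3.2 142.5] strapends [-137.1   -1.   137.1  -90.4] [137.   -1.4 137.   90.6]
valve [ 44.8 -47.3  65.1 136.6] [ 52.8 -55.6  76.7 136.4]
spoke [ 11.7 -80.8  81.7 171.7]
spoke [ -65.2  -34.9   73.9 -118.1]
spoke [ 73.1 -20.7  76.  105.8]
spoke [-49.6  60.7  78.4 -39.2]
spoke [45.7 75.6 88.3 31.2]
strap [-104.1   -2.4   20.7]
strap [-30.8  -1.3  20.1]
strap [71.5 -1.2 20.2]
strap [111.4  -1.2  20.5]
spoke [ 11.2 -70.1   7.2]
spoke [  7.8 -40.7   7.9]
spoke [-56.  -29.9   7.8]
spoke [-33.9  40.7   7. ]
spoke [31.  52.3  7.8]
circle [-0.09889716 -0.47231139] 84.02254926896137 3611
```

The model fits to about 1 mm and the valve is at about 136°. Joint 6 is near its range end (−2.15), so I'll roll the tool half a turn the other way.

```bash
for i in 1 2 ; do python3 -m creep '[{"grip":0,"dp":[0,0,0],"rotation":[0.12,0,0]},{"grip":0,"dp":[0,0,0],"rotation":[0.24,0,0]},{"grip":0,"dp":[0,0,0],"rotation":[0.36,0,0]},{"grip":0,"dp":[0,0,0],"rotation":[0.48,0,0]},{"grip":0,"dp":[0,0,0],"rotation":[0.6,0,0]}]' >/dev/null; done; python3 - <<'E'
from h import *
st();goal(.0485,.030,.06)
E
```

```text
t 2.33 tip l,u,out mm [ 27.9  30.5 158.6] F [ 0.6 -0.7  0.2] w 0.002 q [-0.82 -0.42  2.28  0.42  0.66 -0.93] Xn 0.9968069826086724
now [ 0.4577 -0.3202  0.29  ] target [ 0.5288 -0.3271  0.2192] dp [ 9.79  1.15 -2.02] rot [-1.313 -0.051  0.069]
```

```bash
for i in 1 2 3; do python3 -m creep '[{"grip":0,"dp":[0,0,0],"rotation":[0.12,0,0]},{"grip":0,"dp":[0,0,0],"rotation":[0.24,0,0]},{"grip":0,"dp":[0,0,0],"rotation":[0.36,0,0]},{"grip":0,"dp":[0,0,0],"rotation":[0.48,0,0]},{"grip":0,"dp":[0,0,0],"rotation":[0.6,0,0]}]' >/dev/null; done; python3 - <<'E'
from h import *
st();goal(.0485,.030,.06)
E
```

```text
t 3.58 tip l,u,out mm [ 27.9  30.6 158.6] F [ 0.6 -0.6 -0. ] w -0.001 q [-0.82 -0.42  2.28  0.42  0.66  0.87] Xn 0.9968096132457143
now [ 0.4577 -0.3203  0.2901] target [ 0.5288 -0.3271  0.2192] dp [ 9.79 -2.23 -0.65] rot [ 0.028  0.077 -0.021]
```

Now to the standoff 60 mm in front of the spokes. I'll look there to see the fingers' size against the gap.

```bash
python3 -m creep '[{"grip":0,"dp":[3,-2.2,-0.6],"rotation":[0.028,0.077,-0.021]},{"grip":0,"dp":[6,-2.2,-0.6],"rotation":[0.028,0.077,-0.021]},{"grip":0,"dp":[9.8,-2.2,-0.65],"rotation":[0.028,0.077,-0.021]},{"grip":0,"dp":[9.8,-2.2,-0.65],"rotation":[0.028,0.077,-0.021]},{"grip":0,"dp":[9.8,-2.2,-0.65],"rotation":[0.028,0.077,-0.021]}]'; python3 - <<'E'
from h import *
st();goal(.0485,.030,-.010)
for n_ in ['wrist','scene']:
    p,d=bot.read_camera(n_);cv2.imwrite(f'pics/{n_}2.png',p[:,:,::-1]);np.save(f'{n_}2.npy',d)
im=cv2.imread('pics/scene2.png');cv2.imwrite('pics/scene2z.png',cv2.resize(im[125:265,255:395],None,fx=4,fy=4,interpolation=2))
E
```

```text
time: 4.0
tool_pos: [0.5284, -0.3259, 0.2143]
tcp_rot: [-2.724, 0.52, 1.14]
wrist_force: [-0.3, 0.0, 0.2]
width: -0.0
t 4.0 tip l,u,out mm [49.5 25.9 57.1] F [-0.3  0.   0.2] w -0.0 q [-0.73 -0.22  2.32  0.7   0.39  0.65] Xn 0.9999679614385515
now [ 0.5284 -0.3259  0.2143] target [ 0.5747 -0.3456  0.1697] dp [ 6.71  0.12 -0.45] rot [0.006 0.007 0.004]
```

View pics/wrist2.png

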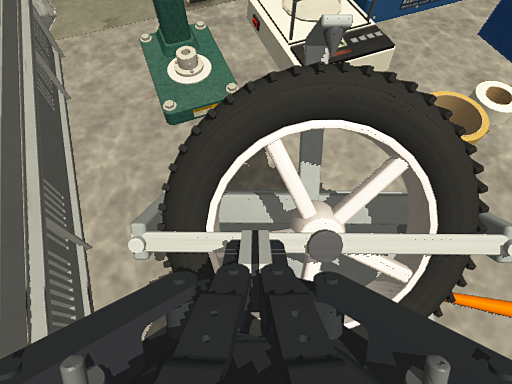

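View pics/scene2z.png

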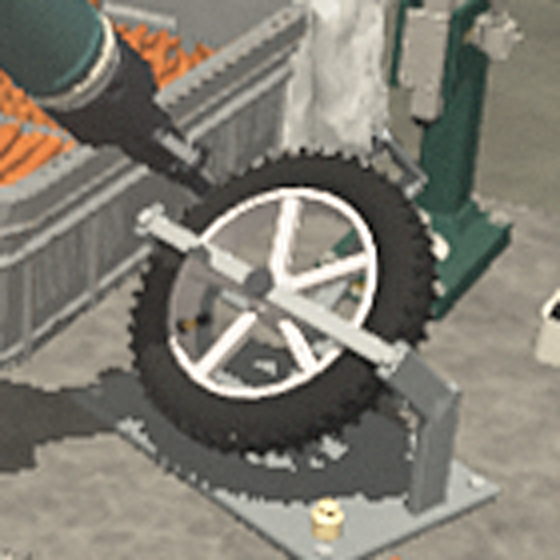

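```bash
python3 -m creep '[{"grip":0,"dp":[0,0.1,-0.5],"rotation":[0,0,0]},{"grip":0,"dp":[1.5,0.1,-0.5],"rotation":[0,0,0]},{"grip":0,"dp":[3,0.1,-0.5],"rotation":[0,0,0]},{"grip":0,"dp":[3,0.1,-0.5],"rotation":[0,0,0]}]'; python3 - <<'E'
from h import *
st();goal(.049,.031,-.010)
E
```

```text
time: 4.43
tool_pos: [0.5517, -0.3389, 0.2034]
tcp_rot: [-2.733, 0.528, 1.128]
wrist_force: [-0.9, -0.4, -0.2]
width: 0.0
t 4.43 tip l,u,out mm [46.2 37.  30.6] F [-0.9 -0.4 -0.2] w 0.0 q [-0.72 -0.15  2.29  0.77  0.34  0.58] Xn 0.9999921906617483
now [ 0.5517 -0.3389  0.2034] target [ 0.5756 -0.3454  0.1704] dp [ 4.06 -0.29  0.61] rot [ 0.008 -0.004 -0.001]
```

```bash
python3 -m creep '[{"grip":0,"dp":[0,-0.2,0.4],"rotation":[0,0,0]},{"grip":0,"dp":[1,-0.2,0.4],"rotation":[0,0,0]},{"grip":0,"dp":[2,-0.2,0.4],"rotation":[0,0,0]},{"grip":0,"dp":[3,-0.2,0.4],"rotation":[0,0,0]},{"grip":0,"dp":[4,-0.2,0.4],"rotation":[0,0,0]}]'; python3 -m creep '[{"grip":0,"dp":[0,0,0],"rotation":[0,0,0]},{"grip":0,"dp":[0,0,0],"rotation":[0,0,0]}]' >/dev/null; python3 - <<'E'
from h import *
st();goal(.049,.031,-.010)
for n_ in ['wrist','scene']:
    p,d=bot.read_camera(n_);cv2.imwrite(f'pics/{n_}3.png',p[:,:,::-1])
im=cv2.imread('pics/scene3.png');cv2.imwrite('pics/scene3z.png',cv2.resize(im[125:265,255:395],None,fx=4,fy=4,interpolation=2))
E
```

```text
time: 4.85
tool_pos: [0.5755, -0.3463, 0.1726]
tcp_rot: [-2.734, 0.528, 1.128]
wrist_force: [-0.1, -0.4, 0.3]
width: -0.003
t 5.02 tip l,u,out mm [48.4 31.5 -9.1] F [-0.2  0.8 -0.2] w 0.0 q [-0.69 -0.06  2.27  0.93  0.27  0.43] Xn 0.9999975252167489
now [ 0.5751 -0.3459  0.1714] target [ 0.5756 -0.3454  0.1704] dp [ 0.09 -0.06  0.05] rot [ 0.008 -0.002 -0.   ]
```

View pics/wrist3.png

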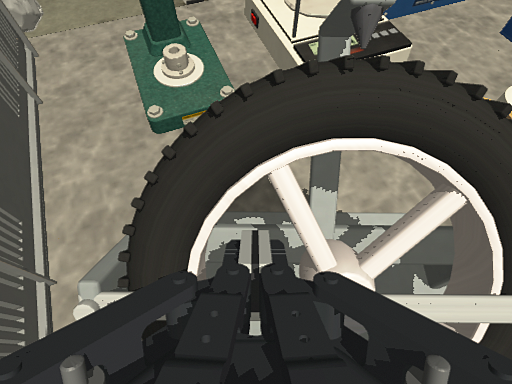

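View pics/scene3z.png

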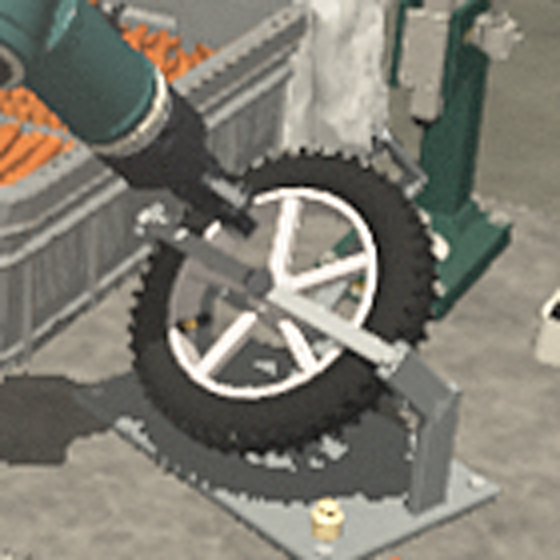

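The fingers stand free in the gap at about (250,245) in the wrist view, left of the 28° spoke, with no force. Start pushing clockwise.

```bash
python3 -m creep '[{"grip":0,"dp":[0,0.5,-0.35],"rotation":[0,0,0]},{"grip":0,"dp":[0,0.87,-0.8],"rotation":[0,0,0]},{"grip":0,"dp":[0,1.2,-1.1],"rotation":[0,0,0]},{"grip":0,"dp":[0,1.6,-1.4],"rotation":[0,0,0]},{"grip":0,"dp":[0,2.0,-1.7],"rotation":[0,0,0]}]'; python3 - <<'E'
from h import *
st()
p,d=bot.read_camera('wrist');cv2.imwrite('pics/wrist4.png',p[:,:,::-1]);st()
E
```

```text
time: 5.53
tool_pos: [0.5791, -0.3697, 0.1831]
tcp_rot: [-2.732, 0.527, 1.131]
wrist_force: [0.5, 0.1, -0.8]
width: 0.002
t 5.53 tip l,u,out mm [27.9 48.7 -9.9] F [ 0.5  0.1 -0.8] w 0.002 q [-0.73 -0.04  2.23  0.9   0.31  0.44] Xn 0.9999986323274468
t 5.58 tip l,u,out mm [27.  49.7 -9.8] F [ 0.4 -0.5  1.4] w -0.003 q [-0.73 -0.04  2.23  0.9   0.31  0.44] Xn 0.9999950492690433
```

View pics/wrist4.png

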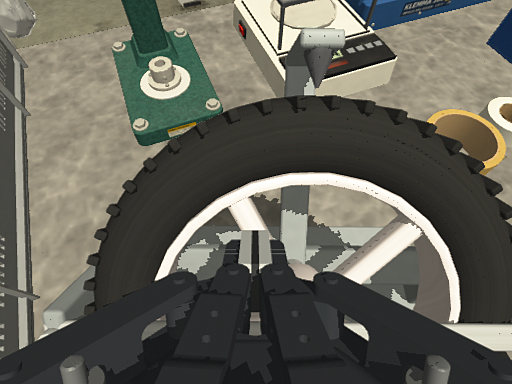

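```bash
python3 - <<'E'
from h import *
c=bot.get_calibration('wrist')
for p in [(235,198),(250,205),(262,225),(412,228),(360,270),(325,60)]: print(p,face(c,*p,.007))
print(proj(c,[W(.027,.0497,-.0098),W(0,0,.013),W(0,.07,0)]).round())
p,d=bot.read_camera('scene')
im=p[:,:,::-1];cv2.imwrite('pics/scene4z.png',cv2.resize(im[125:265,255:395],None,fx=4,fy=4,interpolation=2))
E
```

```text
(235, 198) [38.5 73.  82.6 27.8]
(250, 205) [30.9 69.3 75.9 24. ]
(262, 225) [24.5 58.4 63.3 22.8]
(412, 228) [-54.3  57.2  78.9 -43.5]
(360, 270) [-29.5  32.4  43.8 -42.4]
(325, 60) [ -2.8 138.5 138.5  -1.2]
[[257. 228.]
 [305. 327.]
 [308. 200.]]
```

View pics/scene4z.png

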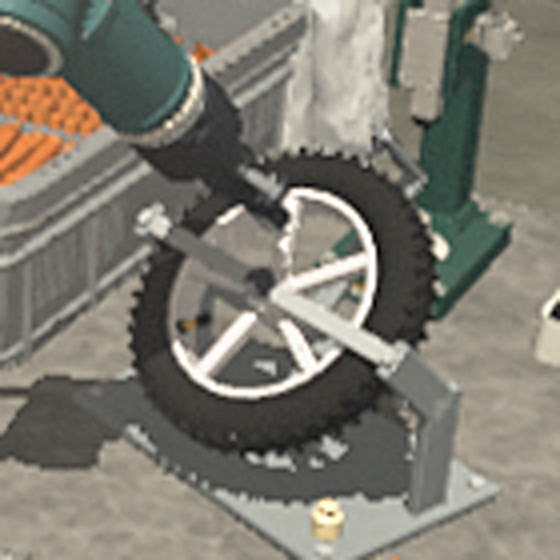

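```bash
python3 - <<'E'
from h import *
c=bot.get_calibration('wrist')
p,d=bot.read_camera('wrist')
for v in [224,228,232,236,240,250,260,280]:
  for u in [235,242,248,262,270]:
    P=unproj(c,u,v,d[v,u]);r=P-hub;print(v,u,p[v,u],(np.array([r@ay,r@up,r@n])*1e3).round(1))
cv2.imwrite('pics/w5z.png',cv2.resize(p[190:320,180:340,::-1],None,fx=5,fy=4,interpolation=2)[:590])
E
```

```text
224 235 [70 67 58] [  51.9  -19.  -188.1]
224 242 [249 244 232] [35.3 58.9  8.4]
224 248 [253 249 240] [32.3 58.5  7.1]
224 262 [185 171 157] [24.7 55.8  0.4]
224 270 [78 74 64] [   9.4  -18.9 -188.5]
228 235 [86 88 81] [  50.8  -17.4 -171.5]
228 242 [249 241 229] [35.4 56.1  6.9]
228 248 [253 249 238] [32.3 56.1  6.8]
228 262 [244 234 220] [24.8 55.2  4.6]
228 270 [89 90 84] [  10.2  -17.3 -172. ]
232 235 [198 200 185] [  50.8  -21.7 -169.9]
232 242 [155 155 143] [34.9 59.  19. ]
232 248 [156 156 144] [32.  59.1 19.2]
232 262 [157 156 144] [25.3 59.5 20. ]
232 270 [83 84 79] [  10.3  -21.2 -169.3]
236 235 [192 193 179] [  50.6  -25.3 -166.8]
236 242 [155 154 143] [34.7 59.  23.7]
236 248 [158 157 146] [31.9 59.  23.8]
236 262 [158 157 145] [25.4 59.1 23.9]
236 270 [132 125 116] [20.  47.5 -2.6]
240 235 [49 51 50] [38.3 55.2 20. ]
240 242 [160 160 148] [34.6 58.8 27.7]
240 248 [158 157 145] [31.8 59.5 29.1]
240 262 [158 157 145] [25.5 59.2 28.4]
240 270 [61 60 58] [21.3 55.2 19.6]
250 235 [36 37 39] [37.7 54.6 29.5]
250 242 [158 157 145] [34.2 58.8 37.8]
250 248 [158 157 145] [31.6 59.  38.1]
250 262 [158 157 145] [25.7 59.4 38.9]
250 270 [120 120 111] [22.3 59.  38. ]
260 235 [32 32 34] [37.1 54.9 39.3]
260 242 [157 156 145] [33.8 58.7 46.5]
260 248 [157 157 145] [31.5 58.7 46.3]
260 262 [157 157 145] [25.9 58.7 46.2]
260 270 [165 164 152] [22.8 59.7 48.2]
280 235 [41 43 43] [35.6 59.5 62.2]
280 242 [41 43 44] [33.2 60.2 63.4]
280 248 [35 35 37] [31.2 58.4 60.4]
280 262 [37 38 38] [26.3 59.9 62.7]
280 270 [42 43 43] [23.6 60.3 63.4]
```

View pics/w5z.png

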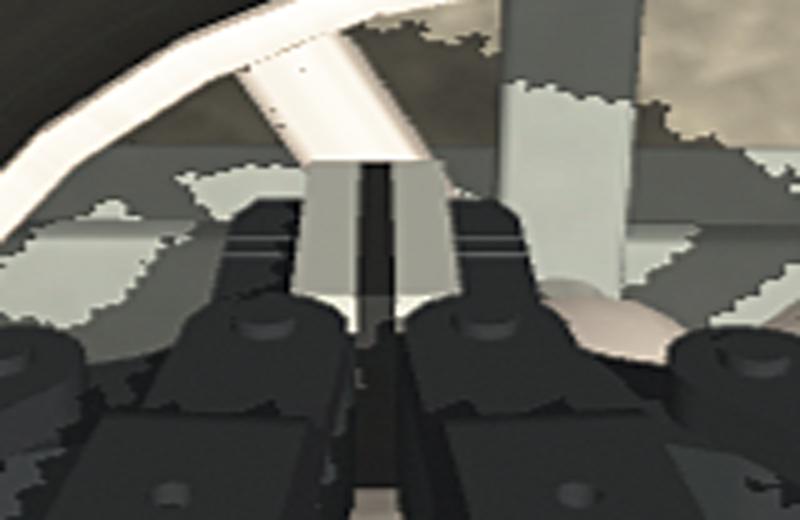

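The fingers passed in front of the spoke without touching it. Depth puts the pads' front edge at about +17 mm, not −10, so the tips really stand about 27 mm farther back than I assumed. I'll go back to the gap and insert 25 mm deeper.

```bash
sed -i 's/-.014\*X/+.013*X/; s/+.014\*X-hub/-.013*X-hub/' h.py
python3 -m creep '[{"grip":0,"dp":[-0.3,-1,0.9],"rotation":[0,0,0]},{"grip":0,"dp":[-0.3,-2.0,1.7],"rotation":[0,0,0]},{"grip":0,"dp":[-0.3,-2.0,1.7],"rotation":[0,0,0]},{"grip":0,"dp":[0,-2.0,1.7],"rotation":[0,0,0]}]'; python3 -m creep '[{"grip":0,"dp":[0.6,0,0],"rotation":[0,0,0]},{"grip":0,"dp":[1.2,0,0],"rotation":[0,0,0]},{"grip":0,"dp":[1.8,0,0],"rotation":[0,0,0]},{"grip":0,"dp":[2.5,0,0],"rotation":[0,0,0]},{"grip":0,"dp":[2.5,0,0],"rotation":[0,0,0]}]'; python3 - <<'E'
from h import *
st()
p,d=bot.read_camera('wrist');cv2.imwrite('pics/wrist6.png',p[:,:,::-1]);st();goal(.049,.031,-.008)
c=bot.get_calibration('wrist')
for v in [230,234,238,242,246,250]:
  for u in [242,262]:
    P=unproj(c,u,v,d[v,u]);r=P-hub;print(v,u,p[v,u],(np.array([r@ay,r@up,r@n])*1e3).round(1))
E
```

```text
time: 6.02
tool_pos: [0.5743, -0.3438, 0.1686]
tcp_rot: [-2.73, 0.523, 1.134]
wrist_force: [0.3, -0.9, 0.0]
width: 0.0
time: 6.43
tool_pos: [0.5919, -0.3523, 0.1514]
tcp_rot: [-2.73, 0.526, 1.133]
wrist_force: [0.2, 0.3, 0.5]
width: 0.003
t 6.43 tip l,u,out mm [48.7 30.  -9. ] F [0.2 0.3 0.5] w 0.003 q [-0.68  0.01  2.25  1.06  0.24  0.31] Xn 0.9999999083941593
t 6.48 tip l,u,out mm [48.7 30.1 -8.6] F [ 0.6  0.9 -0.2] w 0.0 q [-0.68  0.01  2.25  1.06  0.24  0.31] Xn 0.9999999460287043
now [ 0.5917 -0.3523  0.1517] target [ 0.5919 -0.352   0.1528] dp [-0.06 -0.03 -0.09] rot [0.008 0.    0.   ]
230 242 [148 149 135] [56.3 40.1 -8.9]
230 262 [142 142 129] [46.5 39.8 -9.8]
234 242 [148 148 135] [56.1 39.8 -4.8]
234 262 [149 148 135] [46.6 40.2 -4. ]
238 242 [150 150 137] [55.9 40.1  0.6]
238 262 [149 148 136] [46.7 40.3  0.7]
242 242 [150 150 137] [55.8 40.   4.6]
242 262 [149 148 135] [46.8 39.9  4.3]
246 242 [149 149 136] [55.6 39.6  7.8]
246 262 [149 148 136] [46.9 39.8  8.1]
250 242 [149 148 135] [55.5 39.6 11.7]
250 262 [149 148 135] [47.  40.4 13. ]
```

View pics/wrist6.png

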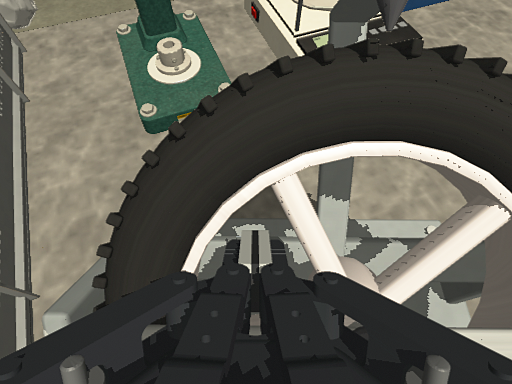

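The pads now reach −10 mm. They stand in the gap at about (252,245), left of the spoke, with no force. Push.

```bash
python3 -m creep '[{"grip":0,"dp":[0,0.5,-0.35],"rotation":[0,0,0]},{"grip":0,"dp":[0,0.87,-0.8],"rotation":[0,0,0]},{"grip":0,"dp":[0,1.2,-1.1],"rotation":[0,0,0]},{"grip":0,"dp":[0,1.6,-1.4],"rotation":[0,0,0]},{"grip":0,"dp":[0,2.0,-1.7],"rotation":[0,0,0]}]'; python3 - <<'E'
from h import *
st()
p,d=bot.read_camera('wrist');cv2.imwrite('pics/wrist7.png',p[:,:,::-1]);st()
E
```

```text
time: 6.9
tool_pos: [0.5954, -0.3761, 0.1652]
tcp_rot: [-2.732, 0.527, 1.131]
wrist_force: [-0.4, 1.4, -1.1]
width: 0.0
t 6.9 tip l,u,out mm [28.  48.5 -7.8] F [-0.4  1.4 -1.1] w 0.0 q [-0.72  0.02  2.21  1.    0.28  0.35] Xn 0.999999053509347
t 6.95 tip l,u,out mm [26.9 50.1 -7.6] F [-0.6 -0.9  1.1] w 0.002 q [-0.72  0.02  2.21  1.    0.28  0.35] Xn 0.9999922934668798
```

View pics/wrist7.png

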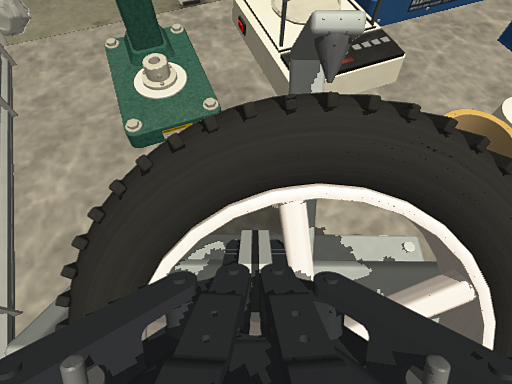

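```bash
python3 -m creep '[{"grip":0,"dp":[0,0.53,-0.27],"rotation":[0,0,0]},{"grip":0,"dp":[0,1.08,-0.5],"rotation":[0,0,0]},{"grip":0,"dp":[0,1.64,-0.65],"rotation":[0,0,0]},{"grip":0,"dp":[0,2.2,-0.75],"rotation":[0,0,0]},{"grip":0,"dp":[0,2.8,-0.8],"rotation":[0,0,0]}]';  python3 -m creep '[{"grip":0,"dp":[0,0.6,0],"rotation":[0,0,0]},{"grip":0,"dp":[0,1.15,0.1],"rotation":[0,0,0]},{"grip":0,"dp":[0,1.75,0.25],"rotation":[0,0,0]},{"grip":0,"dp":[0,2.3,0.45],"rotation":[0,0,0]},{"grip":0,"dp":[0,2.8,0.7],"rotation":[0,0,0]}]'; python3 - <<'E'
from h import *
st()
p,d=bot.read_camera('wrist');cv2.imwrite('pics/wrist8.png',p[:,:,::-1]);st()
E
```

```text
time: 7.37
tool_pos: [0.5904, -0.4042, 0.1709]
tcp_rot: [-2.732, 0.526, 1.131]
wrist_force: [1.1, 1.9, -0.8]
width: -0.002
time: 7.78
tool_pos: [0.5751, -0.4287, 0.1659]
tcp_rot: [-2.732, 0.527, 1.131]
wrist_force: [0.2, 0.9, 0.9]
width: -0.004
t 7.78 tip l,u,out mm [-28.4  49.5  -7.9] F [0.2 0.9 0.9] w -0.004 q [-0.83  0.06  2.17  1.06  0.35  0.21] Xn 0.9999985372240645
t 7.83 tip l,u,out mm [-29.3  48.8  -8. ] F [ 0.3 -0.1  0.3] w -0.001 q [-0.83  0.06  2.17  1.06  0.35  0.21] Xn 0.9999973213833159
```

View pics/wrist8.png

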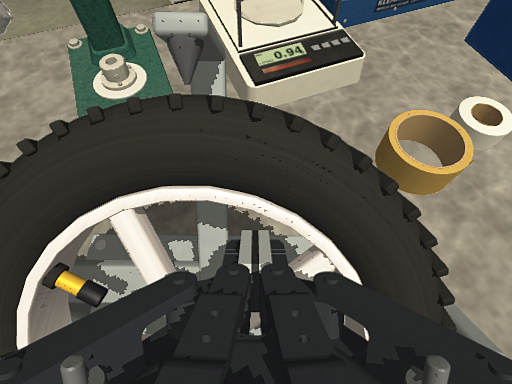

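The wheel has turned. The valve is at about (80,285), the next spoke's end at (125,215), and the pushed spoke at (320,265).

```bash
python3 - <<'E'
from h import *
c=bot.get_calibration('wrist')
print(face(c,65,277),face(c,95,295),'spoke',face(c,125,215,.007),face(c,155,262,.007),face(c,330,258,.007))
E
```

```text
[63.5 37.3 73.6 59.5] [50.3 27.4 57.3 61.4] spoke [27.9 71.9 77.1 21.2] [16.9 49.5 52.3 18.8] [-61.8  52.   80.7 -49.9]
```

```bash
python3 -m creep '[{"grip":0,"dp":[0,0.5,0.3],"rotation":[0,0,0]},{"grip":0,"dp":[0,0.9,0.6],"rotation":[0,0,0]},{"grip":0,"dp":[0,1.3,1.0],"rotation":[0,0,0]},{"grip":0,"dp":[0,1.65,1.4],"rotation":[0,0,0]},{"grip":0,"dp":[0,2.0,1.85],"rotation":[0,0,0]}]'; python3 -m creep '[{"grip":0,"dp":[0,0,0],"rotation":[0,0,0]}]' >/dev/null;python3 - <<'E'
from h import *
st()
c=bot.get_calibration('wrist')
p,d=bot.read_camera('wrist');cv2.imwrite('pics/wrist9.png',p[:,:,::-1]);st()
E
```

```text
time: 8.25
tool_pos: [0.5556, -0.442, 0.1528]
tcp_rot: [-2.732, 0.527, 1.131]
wrist_force: [2.1, 1.9, 0.5]
width: 0.002
t 8.33 tip l,u,out mm [-48.6  29.6  -8.2] F [-0.5 -0.1 -1.1] w 0.001 q [-0.88  0.07  2.19  1.14  0.38  0.09] Xn 0.9999988921282559
t 8.38 tip l,u,out mm [-48.4  30.   -8.1] F [-1.5  0.8 -0.3] w -0.001 q [-0.88  0.07  2.19  1.14  0.38  0.09] Xn 0.9999990023318122
```

View pics/wrist9.png

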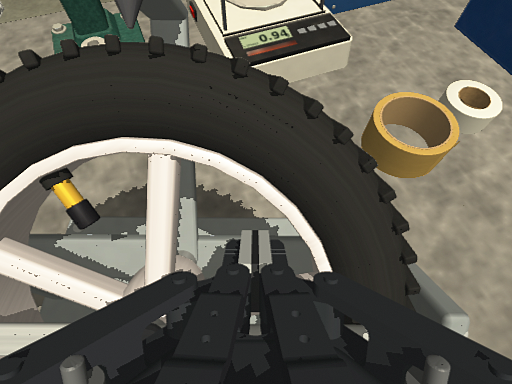

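```bash
python3 - <<'E'
from h import *
c=bot.get_calibration('wrist')
print('valve',face(c,57,182),face(c,72,201),face(c,86,218),'spoke',face(c,161,160,.007),face(c,161,250,.007),face(c,25,255,.007))
goal(-.049,.030,.06)
E
```

```text
valve [40.1 65.7 77.  31.4] [34.9 57.  66.8 31.5] [29.8 48.9 57.3 31.3] spoke [-8.6 77.  77.5 -6.4] [-5.4 36.6 37.  -8.5] [55.4 33.8 64.9 58.6]
now [ 0.5549 -0.4421  0.1519] target [ 0.51   -0.4246  0.2001] dp [-6.81  0.07 -0.  ] rot [ 0.007  0.    -0.001]
```

The valve is now at about 31°. Pull out, go below the strap, and insert again in the empty gap between the −78° and −150° spokes.

```bash
python3 -m creep '[{"grip":0,"dp":[-1.5,-0.1,0],"rotation":[0,0,0]},{"grip":0,"dp":[-3,-0.1,0],"rotation":[0,0,0]},{"grip":0,"dp":[-4.8,-0.1,0],"rotation":[0,0,0]},{"grip":0,"dp":[-4.8,-0.1,0],"rotation":[0,0,0]},{"grip":0,"dp":[-4.8,0.1,2],"rotation":[0,0,0]}]'; python3 -m creep '[{"grip":0,"dp":[0,0,2],"rotation":[0,0,0]},{"grip":0,"dp":[0,0,3.8],"rotation":[0,0,0]},{"grip":0,"dp":[0,0,3.8],"rotation":[0,0,0]},{"grip":0,"dp":[0,0,3.8],"rotation":[0,0,0]}]';python3 - <<'E'
from h import *
st();goal(-.048,-.028,-.008)
c=bot.get_calibration('wrist')
p,d=bot.read_camera('wrist');cv2.imwrite('pics/wrist10.png',p[:,:,::-1])
p,d=bot.read_camera('scene')
im=p[:,:,::-1];cv2.imwrite('pics/scene10z.png',cv2.resize(im[125:265,255:395],None,fx=4,fy=4,interpolation=2))
E
```

```text
time: 8.8
tool_pos: [0.5133, -0.428, 0.1785]
tcp_rot: [-2.74, 0.532, 1.124]
wrist_force: [0.4, -0.2, 0.2]
width: -0.0
time: 9.13
tool_pos: [0.4851, -0.4145, 0.1442]
tcp_rot: [-2.728, 0.527, 1.133]
wrist_force: [0.5, -0.3, -0.2]
width: -0.0
t 9.13 tip l,u,out mm [-49.  -28.6  39.4] F [ 0.5 -0.3 -0.2] w -0.0 q [-0.97 -0.05  2.32  1.18  0.43 -0.02] Xn 0.9999993478575361
now [ 0.4851 -0.4145  0.1442] target [ 0.5169 -0.4264  0.1111] dp [ 4.74 -0.1  -0.06] rot [ 0.006  0.001 -0.   ]
```

View pics/wrist10.png

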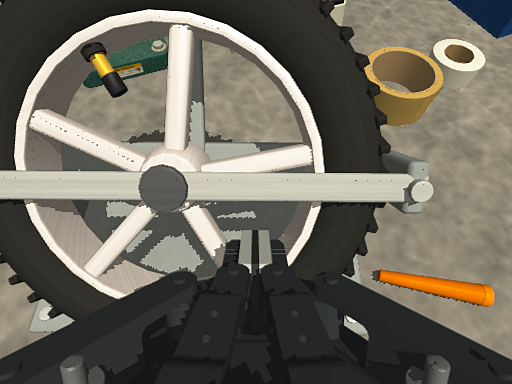

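View pics/scene10z.png

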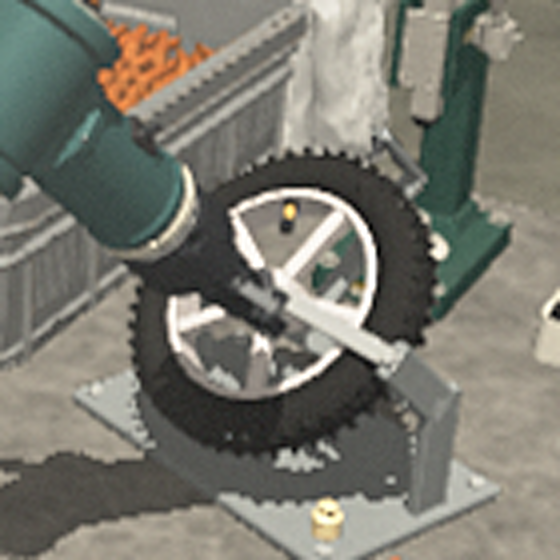

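```bash
python3 - <<'E'
from h import *
c=bot.get_calibration('wrist')
print('valve',face(c,94,52),face(c,105,70),face(c,118,92),'spokes',face(c,180,30,.007),face(c,178,120,.007),face(c,37,117,.007),face(c,310,152,.007),face(c,92,272,.007),face(c,216,250,.007))
E
```

```text
valve [39.  70.5 80.5 28.9] [34.2 61.5 70.3 29.1] [28.4 50.1 57.6 29.5] spokes [-9.6 80.  80.6 -6.8] [-5.9 35.5 35.9 -9.4] [71.1 36.4 79.9 62.9] [-79.3  18.5  81.4 -76.9] [ 54.1 -58.5  79.7 137.2] [ -24.6  -42.6   49.2 -150. ]
```

The gap is open, with the −150° spoke left of the finger at (205,230). Insert.

```bash
python3 -m creep '[{"grip":0,"dp":[1,0,0],"rotation":[0,0,0]},{"grip":0,"dp":[2,0,0],"rotation":[0,0,0]},{"grip":0,"dp":[3.2,0,0],"rotation":[0,0,0]},{"grip":0,"dp":[4.7,0,0],"rotation":[0,0,0]},{"grip":0,"dp":[4.7,0,0],"rotation":[0,0,0]}]'; python3 - <<'E'
from h import *
st()
c=bot.get_calibration('wrist')
p,d=bot.read_camera('wrist');cv2.imwrite('pics/wrist11.png',p[:,:,::-1]);st()
print('pred valve',proj(c,[W(.068*np.sin(.5),.068*np.cos(.5))]))
E
```

```text
time: 9.65
tool_pos: [0.5184, -0.4282, 0.1123]
tcp_rot: [-2.732, 0.526, 1.132]
wrist_force: [-0.5, -0.1, -0.2]
width: 0.002
t 9.65 tip l,u,out mm [-49.1 -25.7  -8.6] F [-0.5 -0.1 -0.2] w 0.002 q [-0.92  0.07  2.28  1.37  0.38 -0.19] Xn 0.999999275854836
t 9.7 tip l,u,out mm [-49.  -25.8  -8. ] F [-0.2  0.4 -0.6] w 0.001 q [-0.92  0.07  2.28  1.36  0.38 -0.19] Xn 0.999999208539888
pred valve [[52.51089803 59.82538534]]
```

View pics/wrist11.png

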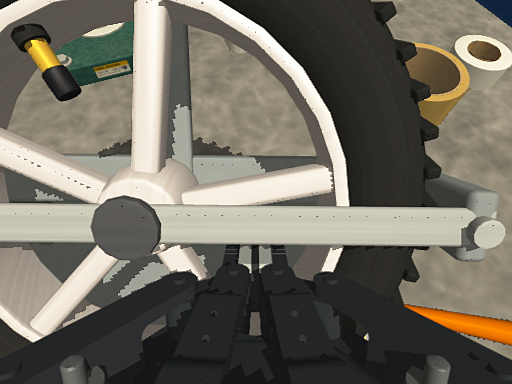

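```bash
python3 -m creep '[{"grip":0,"dp":[0,-0.5,0.6],"rotation":[0,0,0]},{"grip":0,"dp":[0,-0.85,1.1],"rotation":[0,0,0]},{"grip":0,"dp":[0,-1.25,1.5],"rotation":[0,0,0]},{"grip":0,"dp":[0,-1.6,1.75],"rotation":[0,0,0]},{"grip":0,"dp":[0,-1.9,2.0],"rotation":[0,0,0]}]'; python3 -m creep '[{"grip":0,"dp":[0,0,0],"rotation":[0,0,0]},{"grip":0,"dp":[0,0,0],"rotation":[0,0,0]}]' >/dev/null; python3 - <<'E'
from h import *
st()
c=bot.get_calibration('wrist')
p,d=bot.read_camera('wrist');cv2.imwrite('pics/wrist12.png',p[:,:,::-1]);st()
for a in (0,10,15,20): print(a,proj(c,[W(.068*np.sin(np.radians(a)),.068*np.cos(np.radians(a)))]).round())
E
```

```text
time: 10.12
tool_pos: [0.5103, -0.4043, 0.0985]
tcp_rot: [-2.732, 0.527, 1.131]
wrist_force: [0.4, -1.6, 1.3]
width: 0.001
t 10.28 tip l,u,out mm [-29.4 -48.4  -7.1] F [ 0.   0.9 -0.5] w 0.002 q [-0.9   0.06  2.33  1.47  0.36 -0.28] Xn 0.9999995182463783
t 10.33 tip l,u,out mm [-29.7 -48.1  -7.1] F [ 0.1  0.5 -0.5] w -0.004 q [-0.9   0.06  2.33  1.47  0.36 -0.28] Xn 0.9999997546765963
0 [[181. -29.]]
10 [[150. -26.]]
15 [[134. -22.]]
20 [[120. -16.]]
```

View pics/wrist12.png

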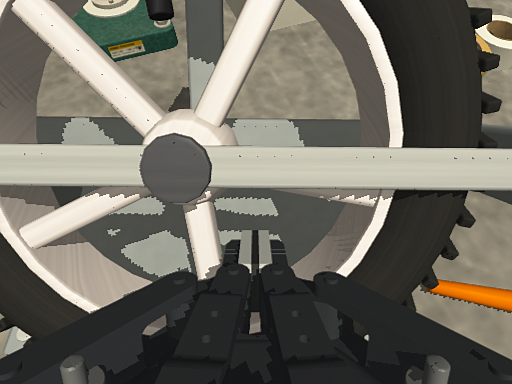

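```bash
python3 - <<'E'
from h import *
c=bot.get_calibration('wrist')
print('capend',face(c,161,15),'spokes',face(c,265,20,.007),face(c,210,105,.007),face(c,35,20,.007),face(c,28,238,.007),face(c,206,265,.007))
E
```

```text
capend [ 8.4 53.8 54.4  8.9] spokes [-31.4  50.6  59.6 -31.8] [-10.4  20.7  23.1 -26.6] [52.6 50.  72.6 46.4] [ 72.1 -36.6  80.9 116.9] [  -6.3  -49.3   49.7 -172.7]
```

About 8.5° remain. The last push is slow.

```bash
python3 -m creep '[{"grip":0,"dp":[0,-0.3,0.05],"rotation":[0,0,0]},{"grip":0,"dp":[0,-0.55,0.1],"rotation":[0,0,0]},{"grip":0,"dp":[0,-0.75,0.1],"rotation":[0,0,0]},{"grip":0,"dp":[0,-0.95,0.1],"rotation":[0,0,0]},{"grip":0,"dp":[0,-1.05,0.1],"rotation":[0,0,0]}]'; python3 -m creep '[{"grip":0,"dp":[0,0,0],"rotation":[0,0,0]},{"grip":0,"dp":[0,0,0],"rotation":[0,0,0]}]' >/dev/null; python3 - <<'E'
from h import *
st()
c=bot.get_calibration('wrist')
p,d=bot.read_camera('wrist');cv2.imwrite('pics/wrist13.png',p[:,:,::-1]);st()
print(proj(c,[W(0,-.05,.007),W(0,-.07,.007)]).round())
E
```

```text
time: 10.75
tool_pos: [0.5134, -0.3941, 0.0968]
tcp_rot: [-2.731, 0.526, 1.133]
wrist_force: [-0.8, -1.3, -1.2]
width: 0.002
t 10.92 tip l,u,out mm [-19.3 -48.2  -7.2] F [-0.9 -0.1 -0.3] w 0.002 q [-0.88  0.05  2.34  1.49  0.35 -0.29] Xn 0.99999904805392
t 10.97 tip l,u,out mm [-19.3 -48.   -7.2] F [ 0.2  0.2 -0.6] w -0.003 q [-0.88  0.05  2.34  1.49  0.35 -0.29] Xn 0.9999987199454407
[[215. 266.]
 [216. 304.]]
```

View pics/wrist13.png

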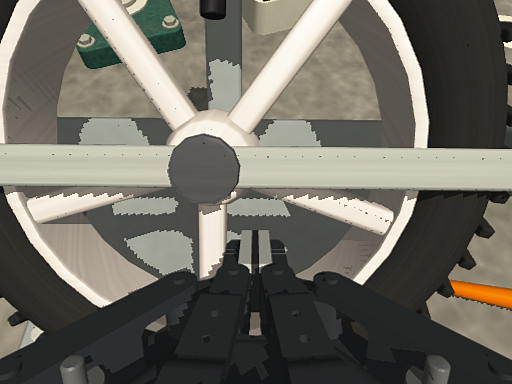

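```bash
python3 - <<'E'
from h import *
c=bot.get_calibration('wrist')
print('cap',face(c,213,12),'spokes',face(c,335,15,.007),face(c,100,15,.007),face(c,37,212,.007),face(c,390,221,.007),face(c,212,265,.007))
E
```

```text
cap [-1.2 55.1 55.1 -1.3] spokes [-46.5  52.5  70.1 -41.5] [39.1 51.9 65.  37. ] [ 76.3 -24.3  80.1 107.7] [ -76.8  -27.2   81.5 -109.5] [  1.4 -49.2  49.2 178.4]
```

The valve is within about 1–2° of the top. Ease the finger off to the right, withdraw along the spindle, and check.

```bash
python3 -m creep '[{"grip":0,"dp":[0,0.3,0],"rotation":[0,0,0]},{"grip":0,"dp":[0,0.5,0],"rotation":[0,0,0]},{"grip":0,"dp":[-1,0.5,0],"rotation":[0,0,0]},{"grip":0,"dp":[-3,0.5,0],"rotation":[0,0,0]},{"grip":0,"dp":[-5,0.5,0],"rotation":[0,0,0]}]'; python3 -m creep '[{"grip":0,"dp":[-3,0,0],"rotation":[0,0,0]},{"grip":0,"dp":[-6,0,0],"rotation":[0,0,0]},{"grip":0,"dp":[-9,0,0],"rotation":[0,0,0]},{"grip":0,"dp":[-9,0,0],"rotation":[0,0,0]},{"grip":0,"dp":[-9,0,0],"rotation":[0,0,0]}]'; python3 - <<'E'
from h import *
st()
c=bot.get_calibration('wrist')
p,d=bot.read_camera('wrist');cv2.imwrite('pics/wrist14.png',p[:,:,::-1]);st()
import json
json.dump({k:np.array(v).tolist() for k,v in c.items()},open('wc14.json','w'))
p,d=bot.read_camera('scene');cv2.imwrite('pics/scene14.png',p[:,:,::-1])
E
```

```text
time: 11.38
tool_pos: [0.4786, -0.3856, 0.1323]
tcp_rot: [-2.73, 0.525, 1.133]
wrist_force: [-0.7, 0.2, -0.6]
width: 0.001
time: 11.8
tool_pos: [0.4198, -0.3633, 0.1989]
tcp_rot: [-2.735, 0.531, 1.128]
wrist_force: [0.1, 0.0, -0.6]
width: -0.0
t 11.8 tip l,u,out mm [-25.9 -46.3 134.5] F [ 0.1  0.  -0.6] w -0.0 q [-1.04 -0.32  2.43  0.93  0.57  0.22] Xn 0.9999834958430015
t 11.85 tip l,u,out mm [-25.3 -47.6 133.4] F [ 0.3  0.7 -0.4] w 0.0 q [-1.04 -0.32  2.43  0.93  0.57  0.22] Xn 0.9999954750100584
```

View pics/wrist14.png

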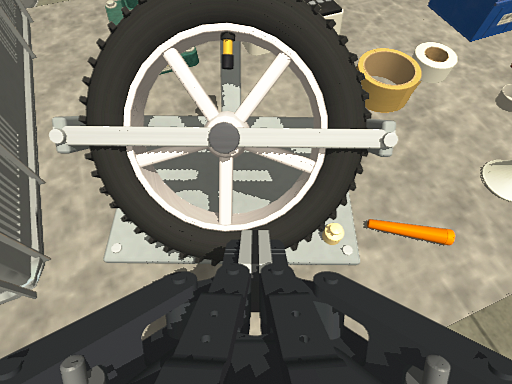

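View pics/scene14.png

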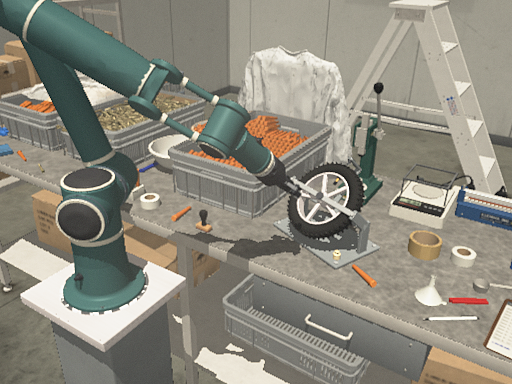

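```bash
python3 - <<'E'
from h import *
import json
c=json.load(open('wc14.json'))
im=cv2.imread('pics/wrist14.png');hsv=cv2.cvtColor(im[20:80,200:260],cv2.COLOR_BGR2HSV)
m=(hsv[...,1]>130)&(hsv[...,0]>15)&(hsv[...,0]<32);v,u=np.nonzero(m);u=u.mean()+200;v=v.mean()+20
print('brass',u,v,face(c,u,v)); print('cap',face(c,227.5,65),'spokes-nominal:')
for p,a in [((226,215),180),((140,160),108),((314,161),-108),((283,60),-36),((171,56),36)]: print(face(c,*p,.007)[3]-a)
print('strap',face(c,57,136,.0175),face(c,389,140,.0175))
E
```

```text
brass 227.53205128205127 45.92307692307692 [-1.5 70.6 70.6 -1.3]
cap [-1.3 56.  56.  -1.3] spokes-nominal:
-1.0999999999999943
-0.9000000000000057
1.2999999999999972
-2.3999999999999986
-0.6000000000000014
strap [139.5  -2.3 139.5  90.9] [-136.8   -3.1  136.8  -91.3]
```

The valve is at about −1° (tolerance 7°), the same as before withdrawal, and the arm is clear. Handing in.

```bash
python3 -c "
from workcell import bot
print(bot.finish_job())"
```

```text
the job is handed in; nothing more can be done
None
```

The valve stem now stands at the top of the wheel under the pointer, and I handed the job in at about 12 s of the 58 s. I turned the wheel about 137° clockwise with the closed fingertips. The first push was on a spoke above the strap, about 107°. The second was on another spoke below the strap, through gaps without the valve. I grasped nothing and kept the fingers away from the stem.

- **Valve position:** in the last wrist picture the stem reads −1.3°, about 1.5 mm off at 68 mm radius, against 7° / 8.5 mm allowed. The five spokes read from −2.4° to +1.3°.
- **At rest:** the stem read the same before and after I withdrew the fingers.
- **Robot clear:** the tips stand about 130 mm in front of the wheel.
- **Forces:** the wrist force readings I took stayed at about 3 N or less.
- **Other things on the table:** those visible in the last pictures appear where they were. I judged this by eye and did not measure it.

One check disagreed with the given data. The fingertips turned out to be about 27 mm farther back than the 14 mm ahead of the TCP that was stated. The first pass therefore went in front of the spoke without touching it. I measured the real tip position in the depth picture and inserted deeper.

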